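# Fit the lids to the four jars

## Task

Put the lids on the four jars: each lid goes on the one jar whose mouth it fits in shape and size, its plug down inside the mouth and its plate lying flat on the rim. Set the lids down gently rather than dropping them, leave the jars standing where they are, and do not disturb the freshly painted bud vase.

Things in the scene. Friction and masses are not known exactly. Their poses are not given: they have to be found in the camera images.
- lid_large_round: Loose cream ceramic lid: round, 100 mm across, plate 7 mm thick; under it a plug 72 mm across, 8 mm deep, with 6 mm to spare all round in its jar's mouth; on top a round knob 22 mm across, 30 mm tall. Origin: centre of the plug's underside, z up (plate top at 15 mm, handle top at 45 mm). Any yaw. 0.13 kg.
- lid_small_round: Loose cream ceramic lid: round, 70 mm across, plate 7 mm thick; under it a plug 42 mm across, 8 mm deep, with 6 mm to spare all round in its jar's mouth; on top a round knob 22 mm across, 30 mm tall. Origin: centre of the plug's underside, z up (plate top at 15 mm, handle top at 45 mm). Any yaw. 0.07 kg.
- lid_square: Loose cream ceramic lid: square, 84 x 84 mm, plate 7 mm thick; under it a plug 56 x 56 mm, 8 mm deep, with 6 mm to spare all round in its jar's mouth; on top a square knob 22 x 22 mm in line with the plate, 30 mm tall. Origin: centre of the plug's underside, z up (plate top at 15 mm, handle top at 45 mm). x, y along its edges; fits in any quarter turn. 0.12 kg.
- lid_oblong: Loose cream ceramic lid: oblong, 108 mm (along x) x 64 mm (along y), plate 7 mm thick; under it a plug 80 x 36 mm, 8 mm deep, with 6 mm to spare all round in its jar's mouth; on top a bar handle 40 mm long (along x) and 16 mm wide (along y), 30 mm tall. Origin: centre of the plug's underside, z up (plate top at 15 mm, handle top at 45 mm). Fits either way round. 0.12 kg.
- jar_large_round: Loose, open, empty cream ceramic jar, upright on the table: round, 96 mm across, round mouth 84 mm across, 80 mm tall to its flat rim. Origin: centre of its underside, z up; its own lid is home when the lid's origin is 72 mm above this origin. About 0.45 kg.
- jar_small_round: Loose, open, empty cream ceramic jar, upright on the table: round, 64 mm across, round mouth 54 mm across, 60 mm tall to its flat rim. Origin: centre of its underside, z up; its own lid is home when the lid's origin is 52 mm above this origin. About 0.25 kg.
- jar_square: Loose, open, empty cream ceramic jar, upright on the table: square, 80 x 80 mm, square mouth 68 x 68 mm; x and y parallel to its sides, 70 mm tall to its flat rim. Origin: centre of its underside, z up; its own lid is home when the lid's origin is 62 mm above this origin. About 0.4 kg.
- jar_oblong: Loose, open, empty cream ceramic jar, upright on the table: oblong, 104 mm (along x) x 60 mm (along y), oblong mouth 92 x 48 mm, 60 mm tall to its flat rim. Origin: centre of its underside, z up; its own lid is home when the lid's origin is 52 mm above this origin. About 0.4 kg.
- bud_vase: Small white bud vase with a green band and thin neck, 88 mm tall, 59 mm across, loose, among the lids and jars; its paint is wet: keep clear. Origin: centre of its underside. Other pieces among the jars (brushes, a palette knife, two shallow dishes) are at most 14 mm high and do not matter.
Things that resemble listed ones, but are neither listed nor needed, are in the scene too. What is shaped like the lid_oblong but red is not meant.

How it is judged:
By the outcome, as a careful person would: the job done as asked, in the order asked, and still so for the second after the job is handed in, with the robot touching nothing.
It also fails if it takes over 102 s, if anything falls off the work surface, if the arm or the gripper's body presses on something with over 40 N, if the wrist force passes 120 N, or if a joint passes its speed limit or range.

## Robot

A 6-joint arm with a two-finger parallel gripper is mounted at the origin on the work surface. World frame = base frame: x ahead of the robot, y to its left, z up, the work surface at z = 0. Lengths are in mm, angles in rad, forces in N, time in s.
With the tool pointing down it reaches from about 300 to 1000 mm from the base axis. Payload 5.1 kg.
Tool frame: the origin (TCP) lies at the very end of the fingers, on their centre line; the grasp point (between the pads) lies 19 mm behind it; z points along the fingers, y is the line along which they close (so a half turn about z gives the same grasp; the last joint's range is limited). The gripper opens to 95 mm and grips with 3 to 60 N. Pads are 20 mm wide; open, the fingers measure 119 mm over their backs; the gripper's body (75 mm by 180 mm) begins 59 mm behind the grasp point.
Start: joints at [1.232, 0.124, 1.65, -0, 1.367, -0.083], TCP at [164.485, 628.832, 214.656] pointing down, gripper open.
Joint ranges: [-2.61, 2.61], [-1.02, 2.33], [0.03, 2.71], [-1.35, 4.49], [0.32, 2.68], [-2.91, 2.91]. Speed limits (rad/s): [2.57, 2.57, 3.14, 3.14, 3.14, 3.14].

## Interface

Orientations are given as a unit quaternion [x, y, z, w].
In Python, from station import * gives the robot as it stands.
- The arm moves only by the shell command python3 -m jog 'ROWS' [OPENING] [FORCE]. ROWS is JSON, a list of rows, each a list of 2 entries, a list of its own where there are three numbers: the shift along the tool's x, y, z in m, then the turn about the tool's z in rad. In form: [[[tx, ty, tz], turn], ...]. A call has 1 to 10 rows; each row is the pose to reach, as a shift and turn from the pose commanded when the call began, along the tool's axes at that moment; what a row does not reach only later rows make up. A row lasts 1/8 s, in which the tool goes at most 62.5 mm and 10.7 degrees, less where a joint would pass 70% of its speed; a pose out of reach is approached as far as the arm can. A call with a gripper value outside its range is refused whole. OPENING is the opening, from -1 (shut) to 1 (fully open), set as the call begins (- or left out, the last holds). The fingers move at their own pace and stop on an object; FORCE is the grip in N (left out, the last holds). Time passes only in rows, so rows that repeat a pose let the fingers close. It gives the time, the measured TCP pose, the force, the opening and the grip force at its end, in the units of the state.
- state(): the state, without advancing time (a new reading comes with each control period).
- snapshot(name): name is "side" or "top" or "wrist"; returns a dict with "image" (384x512x3 uint8, red, green, blue), "fovy" (degrees; the focal length in pixels is half the picture's height over the tangent of half this angle, whatever the lens; pixels are square), "cx", "cy" (the principal point, pixels), "pose" (4x4, takes a point from camera to world coordinates). Camera axes: x right, y down, z forward; pixel columns grow to the right and rows downward; lengths in mm; the calibration is good to about 2 mm. A picture is of the moment at which its call begins. There is no depth.
- finish_job(): hands the job in; it is judged then, once.
The state is a dict: "t": time; "qpos": joint angles; "qvel": joint speeds; "tau": joint torques, N m; "tool_pos": TCP position; "orientation": TCP orientation; "wrist_force": force on the tool from outside, world axes, zero at the start; "moment": the same for the moment, N m; "opening": finger opening in mm; "gripper_force": force on a finger pad.
Only numpy, scipy, OpenCV 4.12 (cv2) and the standard library are available. Lean on these libraries where they do the work, as an engineer would, in place of code of your own. Each camera call takes 0.05 s, during which the arm holds its last target. There are 200 camera calls.

## Working session

There is one attempt and no reset: what is moved stays moved. The work goes in short steps, Python scripts to look and compute and a shell command to move; the robot and the scene stay as the last step left them, time stands still between calls to the robot, and variables do not carry over. Pictures are saved under pics/ and viewed, at most 14 in all, crops included, and the job is handed in when it is done.

```bash
mkdir -p pics; cat > h.py <<'E'
from station import *
import numpy as np, cv2
def save(name,fn):
    s=snapshot(name); cv2.imwrite(fn,s["image"][:,:,::-1]); np.savez(fn[:-4]+'.npz',**{k:np.array(v) for k,v in s.items()}); return s
def load(fn): return np.load(fn)
def px(s,u,v,z):
    f=192/np.tan(np.radians(float(s["fovy"]))/2); P=s["pose"]
    d=P[:3,:3]@np.array([(u-float(s["cx"]))/f,(v-float(s["cy"]))/f,1]); o=P[:3,3]
    return (o+d*(z-o[2])/d[2]).round(1)
def proj(s,p):
    f=192/np.tan(np.radians(float(s["fovy"]))/2); P=s["pose"]
    c=P[:3,:3].T@(np.array(p)-P[:3,3]); return np.array([c[0]/c[2]*f+float(s["cx"]),c[1]/c[2]*f+float(s["cy"])]).round(1)
E
python3 - <<'E'
from h import *
for n in("top","side","wrist"):
    s=save(n,f"pics/{n}0.png"); print(n,s["fovy"],s["cx"],s["cy"],np.round(s["pose"],2).tolist())
i=cv2.imread("pics/top0.png"); cv2.imwrite("pics/top0b.png",cv2.resize(i,(800,600),interpolation=cv2.INTER_CUBIC))
i=cv2.imread("pics/side0.png"); cv2.imwrite("pics/side0b.png",cv2.resize(i,(800,600),interpolation=cv2.INTER_CUBIC))
st=state();print(st["t"],st["tool_pos"],st["orientation"],st["opening"],st["wrist_force"])
E
```

```text
top 53.6648975235621 259.12410844660803 192.60014641434879 [[-0.01, -0.99, 0.12, 307.96], [-1.0, 0.01, 0.0, 9.19], [-0.0, -0.12, -0.99, 1184.38], [0.0, 0.0, 0.0, 1.0]]
side 53.45954364427291 255.92109923896084 188.17770756514022 [[0.86, -0.31, 0.42, 17.93], [-0.52, -0.51, 0.68, -697.85], [0.0, -0.8, -0.6, 684.97], [0.0, 0.0, 0.0, 1.0]]
wrist 61.795581180958365 259.1747402506352 187.2133981952379 [[0.25, 0.93, 0.28, 84.6], [0.97, -0.24, -0.08, 648.81], [-0.0, 0.29, -0.96, 383.58], [0.0, 0.0, 0.0, 1.0]]
0.15 [164.31732165 628.37142924 213.68238947] [ 1.27545011e-01  9.91832445e-01 -7.99077346e-04 -1.78191446e-04] 94.78198003545256 [-1.27376236 -0.72252823 -1.88608308]
```

View pics/top0b.png

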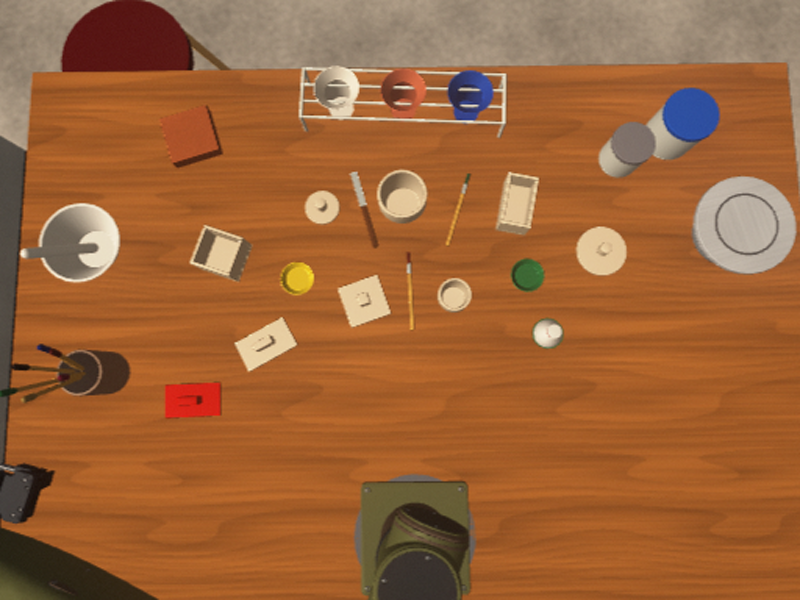

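View pics/side0b.png

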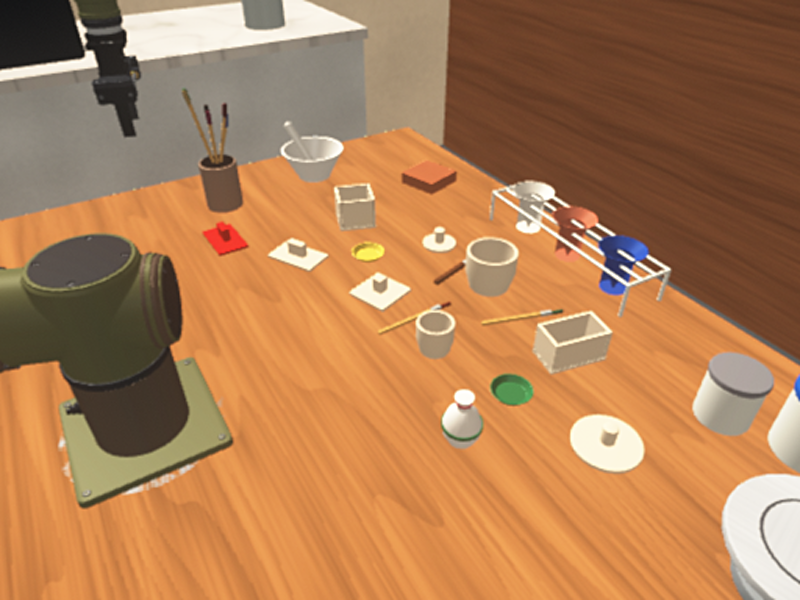

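The top picture (800x600) shows these pieces:
- **Lids:** small round (322,207), square (363,300), oblong (266,344) and large round (602,250).
- **Jars:** large round (402,196), small round (454,294), square (221,253) and oblong (518,203).
- **Vase:** (548,333).

There are two oblong lid candidates, cream at (266,344) and red at (192,400). The task excludes the red one, so the cream one is meant. The enlarged crops should confirm this.

```bash
python3 - <<'E'
import cv2
i=cv2.imread("pics/top0.png")
for n,(u,v) in {"L":(100,135),"R":(235,105)}.items():
    c=cv2.resize(i[v:v+120,u:u+(160 if n=="L" else 180)],None,fx=(5 if n=="L" else 4.4444),fy=(5 if n=="L" else 4.4444),interpolation=cv2.INTER_CUBIC)
    cv2.imwrite(f"pics/c{n}.png",c)
E
```

```text
(no output)
```

View pics/cL.png

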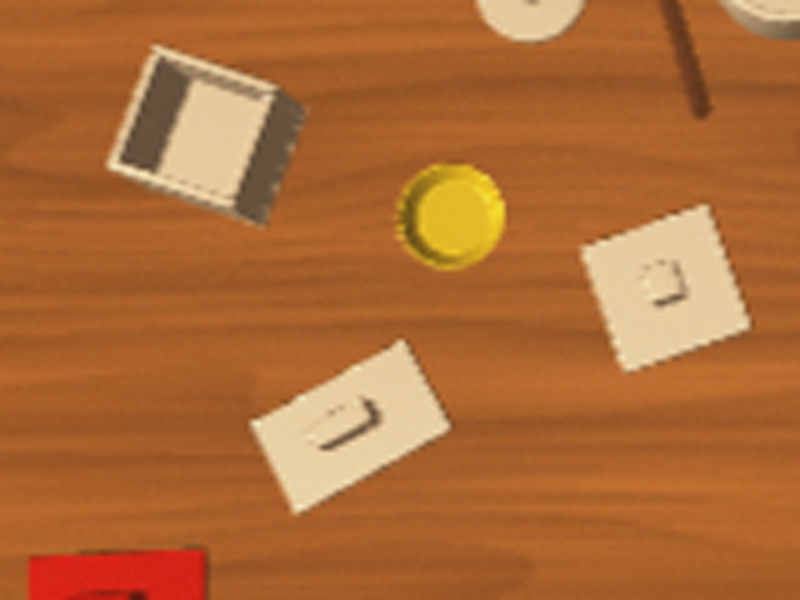

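View pics/cR.png

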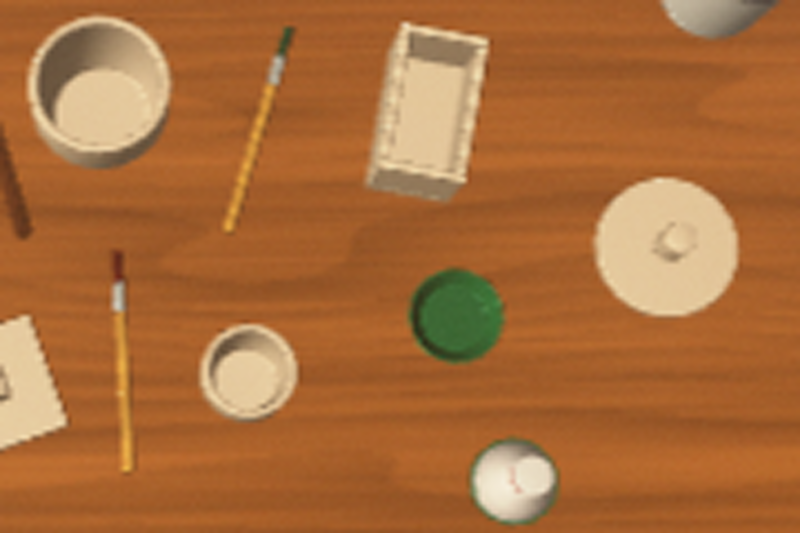

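Left crop: the square jar rim corners are (153,45), (277,92), (235,213), (108,165). The square lid is (582,248)…(750,327) and the cream oblong lid is (250,423)…(451,427). The red piece at (118,575) isn't wanted. Right crop: large jar rim centre (100,86), small jar (248,372), oblong jar about (430,105), large lid (667,247), vase (515,482).

```bash
cat >> h.py <<'E'
from scipy.spatial.transform import Rotation as R
def tyaw():  # world yaw of tool closing axis (y)
    y=R.from_quat(state()["orientation"]).as_matrix()[:,1]; return np.arctan2(y[1],y[0])
def go(x,y,z,yaw=None,sym=np.pi):
    "tool shift (m) and turn to bring TCP to x,y,z with closing axis at world yaw (mod sym)"
    st=state(); M=R.from_quat(st["orientation"]).as_matrix(); d=M.T@(np.array([x,y,z])-st["tool_pos"])/1000
    t=0
    if yaw is not None:
        t=-((yaw-tyaw()+sym/2)%sym-sym/2)  # tool z is down
    print("shift",d.round(4).tolist(),"turn",round(t,3),"q6",round(st["qpos"][5],2),"t",round(st["t"],2))
E
python3 - <<'E'
from h import *
s=load("pics/top0.npz")
def L(p,z): return px(s,p[0]/5+100-.4,p[1]/5+135-.4,z)[:2]
def Rr(p,z): return px(s,p[0]/4.4444+235-.4,p[1]/4.4444+105-.4,z)[:2]
def quad(n,P): 
    P=np.array(P);c=P.mean(0);print(n,c.round(1),[ (round(float(np.hypot(*(P[i]-P[i-1]))),1),round(float(np.degrees(np.arctan2(*(P[i]-P[i-1])[::-1]))),1)) for i in range(4)])
quad("sqjar",[L(p,70) for p in[(153,45),(277,92),(235,213),(108,165)]])
quad("sqlid",[L(p,15) for p in[(582,248),(710,206),(750,327),(628,371)]])
quad("oblid",[L(p,15) for p in[(250,423),(404,341),(451,427),(296,514)]])
quad("objar",[Rr(p,60) for p in[(404,23),(488,39),(466,182),(378,170)]])
print("Ljar",Rr((100,86),80),"Sjar",Rr((248.5,372),60),"Llid",Rr((667,247.5),15),"vase",Rr((515,482),30))
print("Slid",px(s,321.5/1.5625,207/1.5625,15))
print("tool yaw",np.degrees(tyaw()))
print(state()["qpos"])
go(500,170,250)
E
```

```text
sqjar [547.  372.7] [(77.1, -18.6), (81.1, -111.6), (76.8, 162.3), (82.2, 68.7)]
sqlid [454.6  92.9] [(82.3, 20.4), (83.9, -72.2), (80.0, -162.2), (80.1, 109.3)]
oblid [371.  288.5] [(63.4, 27.7), (106.5, -62.2), (61.2, -151.0), (107.9, 118.9)]
objar [ 643. -213.] [(105.7, -11.5), (58.8, -102.0), (102.3, 169.3), (60.4, 81.3)]
Ljar [651.7  15.7] Sjar [458.5 -82. ] Llid [ 549.6 -382.4] vase [ 384.5 -265.1]
Slid [646.1 179.   15. ]
tool yaw 75.34450037408213
[ 1.23240095e+00  1.24358460e-01  1.65133495e+00  1.48869108e-05
  1.36753659e+00 -8.26115488e-02]
shift [-0.4407, -0.3586, -0.0358] turn 0 q6 -0.08 t 0.15
```

```bash
python3 - <<'E'
from h import *
s=load("pics/top0.npz"); print(px(s,95/1.5625,372/1.5625,60), px(s,10/1.5625,365/1.5625,180))
go(371,288,220,np.radians(28))
E
```

```text
[318.4 597.9  60. ] [330.6 679.5 180. ]
shift [-0.2861, -0.277, -0.0059] turn 0.826 q6 -0.08 t 0.15
```

```bash
python3 -m jog '[[[0,-0.02,-0.05],0],[[-0.02,-0.07,-0.09],0],[[-0.05,-0.12,-0.10],0.1],[[-0.09,-0.16,-0.09],0.28],[[-0.13,-0.2,-0.07],0.45],[[-0.17,-0.23,-0.05],0.6],[[-0.21,-0.255,-0.02],0.75],[[-0.25,-0.27,-0.005],0.826],[[-0.286,-0.277,-0.005],0.826],[[-0.286,-0.277,-0.005],0.826]]' 0
python3 - <<'E'
from h import *
save("wrist","pics/w1.png"); go(371,288,220,np.radians(28)); print(state()["opening"],state()["wrist_force"])
E
```

```text
t: 1.4
tool_pos: [372.2, 287.3, 219.1]
orientation: [0.516, 0.856, -0.001, -0.0]
wrist_force: [-0.9, 0.9, -0.0]
opening: 47.6
gripper_force: 0.0
shift [0.0002, -0.0003, -0.0007] turn -0.002 q6 0.06 t 1.45
47.15525865021228 [-0.02075531  0.30659491  0.89971774]
```

View pics/w1.png

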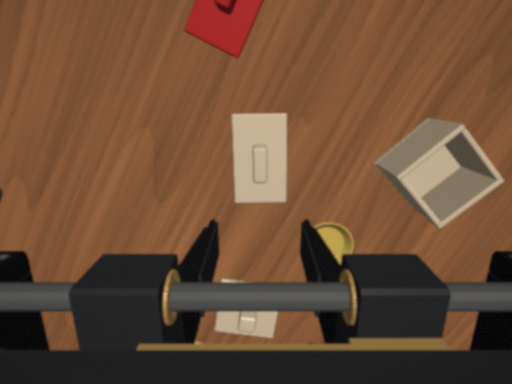

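The wrist view has the cream oblong lid at (232–288, 113–203), with its bar handle top centred at (260,163) and upright in the picture. The red one sits apart at (225,25).

```bash
python3 - <<'E'
from h import *
s=load("pics/w1.npz")
k=px(s,260,163.5,45); P=np.array([px(s,*p,15)[:2] for p in[(232,113.5),(287,113),(287,202),(234,203)]]); print(k,P.mean(0),np.degrees(np.arctan2(*(P[1]-P[0])[::-1])),np.degrees(np.arctan2(*(P[2]-P[1])[::-1])))
c=(k[:2]+P.mean(0))/2; go(*c,20,np.radians(28.3))
go(*c,50,np.radians(28.3))
E
```

```text
[370.7 291.4  45. ] [371.725 289.525] 28.325553764680024 -60.76419543129998
shift [0.0022, 0.0013, 0.1993] turn -0.007 q6 0.06 t 1.45
shift [0.0022, 0.0012, 0.1693] turn -0.007 q6 0.06 t 1.45
```

```bash
python3 -m jog '[[[0.002,0.001,0.06],0],[[0.002,0.001,0.12],0],[[0.002,0.001,0.165],0],[[0.002,0.001,0.19],0],[[0.002,0.001,0.199],0],[[0.002,0.001,0.199],0]]' -
python3 -m jog '[[[0,0,0],0],[[0,0,0],0],[[0,0,0],0],[[0,0,0],0]]' -1 15
python3 -m jog '[[[0,0,-0.015],0],[[0,0,-0.05],0],[[0,0,-0.11],0],[[0,0,-0.16],0],[[0,0,-0.16],0]]'
python3 - <<'E'
from h import *
go(643,-213,180,np.radians(78.7))
E
```

```text
t: 2.2
tool_pos: [370.7, 291.3, 20.9]
orientation: [0.514, 0.857, 0.0, -0.0]
wrist_force: [-0.4, 1.0, 0.6]
opening: 47.7
gripper_force: 0.0
t: 2.7
tool_pos: [371.3, 290.8, 21.1]
orientation: [0.515, 0.857, 0.0, 0.0]
wrist_force: [-0.2, -0.8, 1.5]
opening: 15.9
gripper_force: 15.0
t: 3.32
tool_pos: [373.8, 292.4, 187.1]
orientation: [0.515, 0.857, 0.005, 0.003]
wrist_force: [0.5, 0.5, -2.1]
opening: 16.2
gripper_force: 15.0
shift [-0.5727, 0.0002, 0.0067] turn -0.885 q6 0.06 t 3.33
```

```bash
python3 -m jog '[[[-0.05,0,0],-0.1],[[-0.11,0,0],-0.25],[[-0.17,0,0],-0.4],[[-0.23,0,0],-0.55],[[-0.29,0,0],-0.7],[[-0.35,0,0],-0.8],[[-0.41,0,0],-0.885],[[-0.47,0,0],-0.885],[[-0.53,0,0],-0.885],[[-0.573,0.0,-0.01],-0.885]]'
python3 -m jog '[[[-0.04,0,-0.01],0],[[-0.08,0,-0.01],0],[[-0.08,0,-0.01],0],[[-0.08,0,-0.01],0]]'
python3 - <<'E'
from h import *
s=save("wrist","pics/w2.png"); cv2.imwrite("pics/w2b.png",cv2.resize(s["image"][:,:,::-1],(800,600),interpolation=cv2.INTER_CUBIC))
E
```

```text
t: 4.58
tool_pos: [639.4, -217.0, 187.7]
orientation: [0.099, 0.995, 0.001, -0.002]
wrist_force: [-0.3, 0.4, -1.2]
opening: 16.1
gripper_force: 15.0
t: 5.08
tool_pos: [717.5, -230.3, 198.9]
orientation: [0.098, 0.995, 0.0, -0.002]
wrist_force: [-1.1, 1.0, -1.3]
opening: 16.0
gripper_force: 15.0
```

View pics/w2b.png

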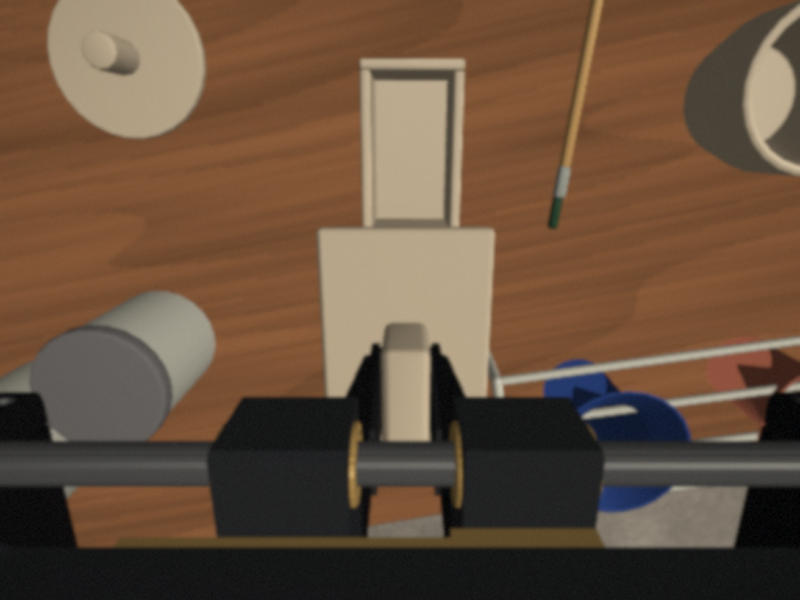

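The oblong jar's rim has its robot-side edge from (360,60) to (465,60), with sides running down to (363,227) and (459,227). The held lid's front plate edge runs from (318,229) to (494,229).

```bash
python3 - <<'E'
from h import *
s=load("pics/w2.npz"); k=.64; st=state(); T=st["tool_pos"]
q=lambda u,v,z: px(s,u*k-.2,v*k-.2,z)[:2]
a,b,c,d=q(360,60,60),q(465,60,60),q(363,227,60),q(459,227,60)
ax=((a-c)/np.linalg.norm(a-c)+(b-d)/np.linalg.norm(b-d)); ax/=np.linalg.norm(ax)
jar=(a+b)/2-52*ax
print("w",np.linalg.norm(a-b),np.linalg.norm(c-d),"jar axis",np.degrees(np.arctan2(ax[1],ax[0])),"jar",jar, "mid far",(a+b)/2)
e,f=q(318,229,T[2]-6),q(494,229,T[2]-6); n=(f-e)/np.linalg.norm(f-e); 
lx=np.array([-n[1],n[0]]); lx*=np.sign(lx@ax); lid=(e+f)/2-54*lx
print("lid w",np.linalg.norm(f-e),"lid axis",np.degrees(np.arctan2(lx[1],lx[0])),"lid-TCP",lid-T[:2],"tool",np.degrees(tyaw()))
go(*(jar),160)
E
```

```text
w 59.34475545488413 59.56047347024702 jar axis 168.37592272192376 jar [ 645.53351456 -212.5774565 ] mid far [ 594.6 -202.1]
lid w 62.0119343352552 lid axis 168.65382731606684 lid-TCP [ 1.58172039 -0.71913207] tool 78.72696779584739
shift [0.0739, 0.0033, 0.0397] turn 0 q6 -1.76 t 5.12
```

```bash
python3 -m jog '[[[0.04,0.002,0],0.005],[[0.074,0.003,0],0.005],[[0.074,0.003,0.04],0.005],[[0.074,0.003,0.08],0.005],[[0.074,0.003,0.10],0.005],[[0.074,0.003,0.108],0.005],[[0.074,0.003,0.108],0.005],[[0.074,0.003,0.108],0.005]]'
python3 - <<'E'
from h import *
go(644.5,-212.5,73,np.radians(78.5))
E
```

```text
t: 6.12
tool_pos: [647.9, -213.8, 94.7]
orientation: [0.101, 0.995, -0.0, 0.001]
wrist_force: [-0.4, -0.3, -1.1]
opening: 15.9
gripper_force: 15.0
shift [0.0036, 0.0006, 0.0217] turn -0.001 q6 -1.77 t 6.12
```

```bash
python3 -m jog '[[[0.003,0.0005,0.005],0],[[0.003,0.0005,0.01],0],[[0.003,0.0005,0.013],0],[[0.003,0.0005,0.016],0],[[0.003,0.0005,0.018],0],[[0.003,0.0005,0.019],0],[[0.003,0.0005,0.020],0],[[0.003,0.0005,0.020],0]]'
```

```text
t: 7.12
tool_pos: [644.0, -212.3, 73.2]
orientation: [0.101, 0.995, -0.0, 0.0]
wrist_force: [-1.0, -1.1, 1.1]
opening: 15.8
gripper_force: 15.0
```

```bash
python3 -m jog '[[[0,0,0],0],[[0,0,0],0],[[0,0,0],0],[[0,0,-0.02],0],[[0,0,-0.08],0],[[0,0,-0.14],0]]' 0
python3 - <<'E'
from h import *
s=load("pics/top0.npz"); k=.64
print("can base",px(s,612*k,172*k,0),"can top",px(s,634*k,143*k,100),"tin",px(s,745*k,225*k,60),"tin left",px(s,694*k,225*k,60))
go(549.6,-382.4,220,np.radians(35))
E
```

```text
t: 7.88
tool_pos: [643.7, -212.2, 215.3]
orientation: [0.101, 0.995, -0.0, 0.0]
wrist_force: [1.1, 0.2, 1.0]
opening: 47.8
gripper_force: 0.0
can base [ 717.3 -418.5    0. ] can top [ 739.3 -427.2  100. ] tin [ 587.2 -648.3   60. ] tin left [ 588.4 -549.7   60. ]
shift [0.0581, -0.1856, -0.0047] turn 0.758 q6 -1.77 t 7.88
```

```bash
python3 -m jog '[[[0.02,-0.06,-0.005],0.15],[[0.04,-0.12,-0.005],0.33],[[0.058,-0.17,-0.005],0.33],[[0.058,-0.1855,-0.005],0.33],[[0.058,-0.1855,-0.005],0.33],[[0.058,-0.1855,-0.005],0.33]]'
python3 - <<'E'
from h import *
s=save("wrist","pics/w3.png")
E
```

```text
t: 8.62
tool_pos: [550.7, -381.3, 218.1]
orientation: [0.262, 0.965, 0.0, 0.0]
wrist_force: [0.1, -0.0, -0.4]
opening: 47.2
gripper_force: 0.0
```

View pics/w3.png

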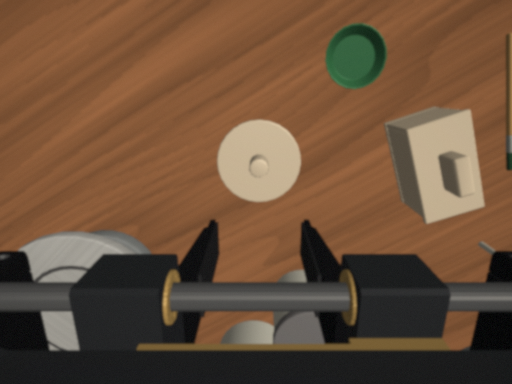

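The large round lid's plate covers (217–301, 120–202), centre (259,161), with its knob top at (259,167). On the right at (437,165), the oblong jar now wears its lid, seated flat.

```bash
python3 - <<'E'
from h import *
s=load("pics/w3.npz"); c=px(s,259,161,15); k=px(s,259,167,45); print(c,k); c=(c+k)/2; go(c[0],c[1],20)
E
```

```text
[ 549.6 -381.2   15. ] [ 549.8 -381.3   45. ]
shift [0.0008, -0.0009, 0.1979] turn 0 q6 -1.73 t 8.68
```

```bash
python3 -m jog '[[[0.001,-0.001,0.06],0],[[0.001,-0.001,0.12],0],[[0.001,-0.001,0.165],0],[[0.001,-0.001,0.19],0],[[0.001,-0.001,0.198],0],[[0.001,-0.001,0.198],0]]' -
python3 -m jog '[[[0,0,0],0],[[0,0,0],0],[[0,0,0],0],[[0,0,0],0]]' -1 20
python3 -m jog '[[[0,0,-0.015],0],[[0,0,-0.05],0],[[0,0,-0.11],0],[[0,0,-0.18],0],[[0,0,-0.19],0],[[0,0,-0.19],0]]'
python3 - <<'E'
from h import *
go(652,16,210,np.radians(90))
go(730,16,210,np.radians(90))
E
```

```text
t: 9.43
tool_pos: [549.1, -382.1, 19.9]
orientation: [0.262, 0.965, 0.0, 0.0]
wrist_force: [-1.0, 0.9, 0.3]
opening: 47.6
gripper_force: 0.0
t: 9.93
tool_pos: [549.0, -383.0, 20.7]
orientation: [0.263, 0.965, -0.0, 0.001]
wrist_force: [-0.3, 1.0, 3.4]
opening: 21.2
gripper_force: 20.0
t: 10.68
tool_pos: [548.8, -383.1, 211.3]
orientation: [0.263, 0.965, -0.001, 0.001]
wrist_force: [0.1, -0.8, -1.6]
opening: 21.6
gripper_force: 20.0
shift [0.1135, 0.3963, 0.0008] turn -0.532 q6 -1.73 t 10.68
shift [0.0463, 0.4359, 0.0009] turn -0.532 q6 -1.73 t 10.68
```

```bash
python3 -m jog '[[[0.005,0.05,0],-0.1],[[0.01,0.11,0],-0.25],[[0.015,0.17,0],-0.4],[[0.02,0.23,0],-0.53],[[0.03,0.29,0],-0.53],[[0.04,0.35,0],-0.53],[[0.046,0.41,0],-0.53],[[0.046,0.436,0],-0.53],[[0.046,0.436,0],-0.53],[[0.046,0.436,0],-0.53]]'
python3 - <<'E'
from h import *
s=save("wrist","pics/w4.png");cv2.imwrite("pics/w4b.png",cv2.resize(s["image"][:,:,::-1],(800,600),interpolation=cv2.INTER_CUBIC))
E
```

```text
t: 11.92
tool_pos: [729.0, 15.1, 207.7]
orientation: [0.001, 1.0, -0.0, -0.002]
wrist_force: [0.2, -0.5, -0.5]
opening: 21.4
gripper_force: 20.0
```

View pics/w4b.png

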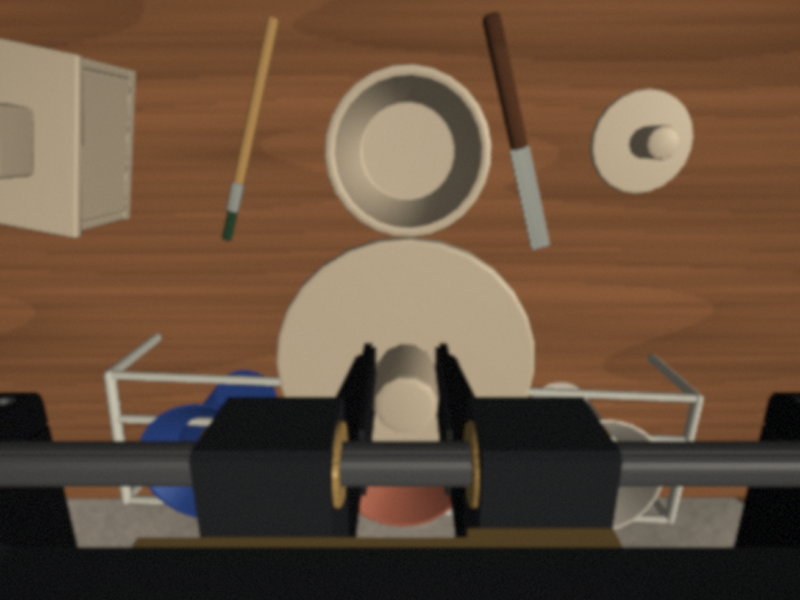

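The large jar rim spans (326–491, 65–237), centre (408.5,151). The held lid's plate spans x 278–535 with its front at y 238. The small lid's plate centre is at (642.5,141), knob top at (663,143).

```bash
python3 - <<'E'
from h import *
s=load("pics/w4.npz"); k=.64; T=state()["tool_pos"]
q=lambda u,v,z: px(s,u*k-.2,v*k-.2,z)
j=q(408.5,151,80); z=T[2]-6
l=np.array([q(406.5,238,z)[0]+50,q(406.5,350,z)[1]]); print("jar",j,"w",q(326,151,80)-q(491,151,80),q(408,65,80)-q(408,237,80),"lid",l,"lidw",q(278,350,z)-q(535,350,z),T)
print("slid",q(642.5,141,15),q(663,143,45))
d=l-T[:2]; print(d); go(*(j[:2]-d*.5),115)
E
```

```text
jar [652.1  16.5  80. ] w [ -0.3 -94.4   0. ] [-94.9   0.1   0. ] lid [729.7  14.9] lidw [ -0.3 -97.4   0. ] [729.11606446  14.77306717 208.40099035]
slid [647.  179.1  15. ] [648.3 178.7  45. ]
[0.58393554 0.12693283]
shift [0.0771, 0.0014, 0.0936] turn 0 q6 -1.62 t 11.97
```

```bash
python3 -m jog '[[[0.05,0.001,0],0],[[0.077,0.0015,0.01],0],[[0.077,0.0015,0.05],0],[[0.077,0.0015,0.08],0],[[0.077,0.0015,0.093],0],[[0.077,0.0015,0.093],0],[[0.077,0.0015,0.093],0]]'
python3 - <<'E'
from h import *
go(652,16.4,92.5)
E
```

```text
t: 12.85
tool_pos: [654.0, 17.6, 118.5]
orientation: [0.001, 1.0, -0.0, 0.001]
wrist_force: [0.0, -0.1, -0.7]
opening: 21.7
gripper_force: 20.0
shift [0.0021, -0.0012, 0.026] turn 0 q6 -1.62 t 12.85
```

```bash
python3 -m jog '[[[0.002,-0.0005,0.007],0],[[0.002,-0.0005,0.013],0],[[0.002,-0.0005,0.016],0],[[0.002,-0.0005,0.019],0],[[0.002,-0.0005,0.021],0],[[0.002,-0.0005,0.022],0],[[0.002,-0.0005,0.023],0],[[0.002,-0.0005,0.023],0],[[0.002,-0.0005,0.023],0]]'
```

```text
t: 13.98
tool_pos: [651.0, 17.5, 93.8]
orientation: [0.001, 1.0, -0.0, 0.0]
wrist_force: [0.0, -0.3, -1.1]
opening: 21.4
gripper_force: 20.0
```

```bash
python3 -m jog '[[[0,0,0.0005],0],[[0,0,0.001],0],[[0,0,0.0015],0],[[0,0,0.0015],0]]'
```

```text
t: 14.48
tool_pos: [651.0, 17.5, 92.7]
orientation: [0.001, 1.0, -0.0, 0.0]
wrist_force: [-1.2, -0.3, 2.1]
opening: 21.9
gripper_force: 20.0
```

```bash
python3 -m jog '[[[0,0,0],0],[[0,0,0],0],[[0,0,0],0],[[0,0,-0.02],0],[[0,0,-0.06],0],[[0,0.05,-0.09],0],[[0,0.11,-0.09],0],[[0.004,0.155,-0.09],0],[[0.004,0.161,-0.08],0],[[0.004,0.161,-0.08],0]]' 0
python3 - <<'E'
from h import *
go(647.5,179,20)
E
```

```text
t: 15.72
tool_pos: [646.7, 178.4, 171.7]
orientation: [0.001, 1.0, -0.0, -0.001]
wrist_force: [-0.4, -0.2, -0.3]
opening: 47.9
gripper_force: 0.0
shift [-0.001, 0.0007, 0.1517] turn 0 q6 -1.38 t 15.72
```

```bash
python3 -m jog '[[[-0.001,0.0005,0.05],0],[[-0.001,0.0005,0.10],0],[[-0.001,0.0005,0.135],0],[[-0.001,0.0005,0.151],0],[[-0.001,0.0005,0.151],0],[[-0.001,0.0005,0.151],0]]' -
python3 -m jog '[[[0,0,0],0],[[0,0,0],0],[[0,0,0],0],[[0,0,0],0]]' -1 15
python3 -m jog '[[[0,0,-0.015],0],[[0,0,-0.05],0],[[0,0,-0.11],0],[[0,0,-0.18],0],[[0,0,-0.19],0],[[0,0,-0.19],0]]'
python3 - <<'E'
from h import *
go(458.5+75,-82,190)
E
```

```text
t: 16.48
tool_pos: [649.9, 178.9, 23.5]
orientation: [0.001, 1.0, 0.0, 0.002]
wrist_force: [-0.1, 0.1, -0.1]
opening: 47.6
gripper_force: 0.0
t: 16.98
tool_pos: [648.4, 179.2, 21.7]
orientation: [0.001, 1.0, 0.0, 0.0]
wrist_force: [-0.4, 0.3, 1.9]
opening: 21.8
gripper_force: 15.0
t: 17.73
tool_pos: [648.9, 179.2, 213.3]
orientation: [0.001, 1.0, 0.0, 0.002]
wrist_force: [-0.3, 0.9, -0.6]
opening: 21.5
gripper_force: 15.0
shift [0.115, -0.2614, 0.0227] turn 0 q6 -1.38 t 17.73
```

```bash
python3 -m jog '[[[0.02,-0.05,0],0],[[0.045,-0.105,0],0],[[0.07,-0.16,0],0],[[0.095,-0.215,0.01],0],[[0.115,-0.255,0.02],0],[[0.115,-0.2615,0.02],0],[[0.115,-0.2615,0.02],0],[[0.115,-0.2615,0.02],0]]'
python3 - <<'E'
from h import *
s=save("wrist","pics/w5.png");cv2.imwrite("pics/w5b.png",cv2.resize(s["image"][:,:,::-1],(800,600),interpolation=cv2.INTER_CUBIC))
E
```

```text
t: 18.73
tool_pos: [533.0, -81.3, 190.6]
orientation: [0.0, 1.0, 0.0, -0.0]
wrist_force: [-0.1, -0.4, -0.2]
opening: 21.5
gripper_force: 15.0
```

View pics/w5b.png

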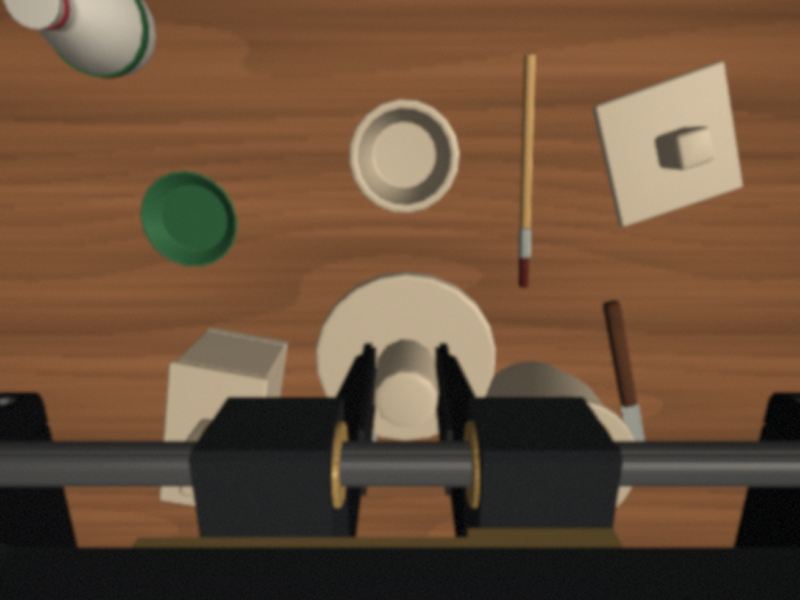

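The small jar rim is (350–460, 99–212), centre (405,155.5). The held lid's plate spans x 317–496 with its front at y 274. The square lid's corners are (595,106), (724,62), (743,186), (623,227), knob top (695,148). The vase stands clear at top left (90,30).

```bash
python3 - <<'E'
from h import *
s=load("pics/w5.npz"); k=.64; T=state()["tool_pos"]
q=lambda u,v,z: px(s,u*k-.2,v*k-.2,z)
j=q(405,155.5,60); z=T[2]-6
l=np.array([q(406.5,274,z)[0]+35,q(406.5,350,z)[1]]); print("jar",j,"w",q(350,155,60)-q(460,155,60),"lid",l,T)
P=np.array([q(*p,15)[:2] for p in[(595,106),(724,62),(743,186),(623,227)]]); print("sq",P.mean(0),[np.degrees(np.arctan2(*(P[i]-P[i-1])[::-1])).round(1) for i in range(4)],q(695,148,45))
d=l-T[:2]; print(d); go(*(j[:2]-d*.5),95)
E
```

```text
jar [458.9 -81.9  60. ] w [ -0.1 -63.6   0. ] lid [531.9 -81.4] [533.13891863 -81.2128468  190.90694174]
sq [455.3  94.4] [np.float64(-160.4), np.float64(108.3), np.float64(19.4), np.float64(-70.3)] [455.1  93.7  45. ]
[-1.23891863 -0.1871532 ]
shift [0.0736, -0.0006, 0.0959] turn 0 q6 -1.82 t 18.77
```

```bash
python3 -m jog '[[[0.05,-0.0005,0.01],0],[[0.0735,-0.0005,0.03],0],[[0.0735,-0.0005,0.07],0],[[0.0735,-0.0005,0.09],0],[[0.0735,-0.0005,0.096],0],[[0.0735,-0.0005,0.096],0],[[0.0735,-0.0005,0.096],0]]'
python3 - <<'E'
from h import *
go(459.5,-81.8,73)
E
```

```text
t: 19.65
tool_pos: [460.3, -82.7, 96.5]
orientation: [0.001, 1.0, -0.0, 0.001]
wrist_force: [-0.4, -0.3, 0.1]
opening: 21.5
gripper_force: 15.0
shift [0.0009, 0.0009, 0.0235] turn 0 q6 -1.86 t 19.65
```

```bash
python3 -m jog '[[[0.001,0.0005,0.006],0],[[0.001,0.0005,0.012],0],[[0.001,0.0005,0.015],0],[[0.001,0.0005,0.017],0],[[0.001,0.0005,0.019],0],[[0.001,0.0005,0.02],0],[[0.001,0.0005,0.021],0],[[0.001,0.0005,0.0215],0],[[0.001,0.0005,0.022],0],[[0.001,0.0005,0.022],0]]'
```

```text
t: 20.9
tool_pos: [458.4, -82.2, 73.6]
orientation: [0.001, 1.0, -0.0, 0.0]
wrist_force: [-1.4, 0.4, 3.3]
opening: 21.7
gripper_force: 15.0
```

```bash
python3 -m jog '[[[0,0,0],0],[[0,0,0],0],[[0,0,0],0],[[0,0,-0.02],0],[[0,0,-0.06],0],[[0,0,-0.11],0]]' 0
python3 - <<'E'
from h import *
go(455,94,170,np.radians(19.3)); go(455,94,170,np.radians(109.3))
print(state()["qpos"])
E
```

```text
t: 21.65
tool_pos: [457.2, -81.8, 183.0]
orientation: [0.001, 1.0, 0.0, -0.001]
wrist_force: [0.8, 0.1, 0.7]
opening: 47.5
gripper_force: 0.0
shift [0.0025, 0.1758, 0.0131] turn 1.232 q6 -1.86 t 21.65
shift [0.0025, 0.1758, 0.0131] turn -0.339 q6 -1.86 t 21.65
[-2.92756788e-01 -2.78645283e-01  2.08277452e+00 -3.31698127e-05
  1.34032330e+00 -1.86174580e+00]
```

```bash
python3 -m jog '[[[0.001,0.05,0],-0.1],[[0.002,0.11,0.005],-0.25],[[0.0025,0.16,0.013],-0.339],[[0.0025,0.1758,0.013],-0.339],[[0.0025,0.1758,0.013],-0.339],[[0.0025,0.1758,0.013],-0.339]]'
python3 - <<'E'
from h import *
go(455,94,20,np.radians(109.3))
E
```

```text
t: 22.4
tool_pos: [456.3, 92.7, 170.4]
orientation: [-0.167, 0.986, -0.0, 0.0]
wrist_force: [-0.4, 0.1, 0.2]
opening: 47.7
gripper_force: 0.0
shift [0.0008, 0.0018, 0.1504] turn -0.001 q6 -1.82 t 22.4
```

```bash
python3 -m jog '[[[0.001,0.001,0.05],0],[[0.001,0.001,0.10],0],[[0.001,0.001,0.135],0],[[0.001,0.001,0.15],0],[[0.001,0.001,0.15],0],[[0.001,0.001,0.15],0]]' -
python3 -m jog '[[[0,0,0],0],[[0,0,0],0],[[0,0,0],0],[[0,0,0],0]]' -1 20
python3 -m jog '[[[0,0,-0.015],0],[[0,0,-0.05],0],[[0,0,-0.11],0],[[0,0,-0.17],0],[[0,0,-0.18],0],[[0,0,-0.18],0]]'
python3 - <<'E'
from h import *
go(547+80,372.7-29,200,np.radians(70.2))
E
```

```text
t: 23.15
tool_pos: [456.4, 94.1, 21.9]
orientation: [-0.167, 0.986, -0.0, 0.002]
wrist_force: [-0.0, -1.3, 1.1]
opening: 47.3
gripper_force: 0.0
t: 23.65
tool_pos: [455.0, 94.4, 20.6]
orientation: [-0.168, 0.986, 0.0, 0.0]
wrist_force: [-1.2, -0.2, 3.3]
opening: 22.2
gripper_force: 20.0
t: 24.4
tool_pos: [454.9, 94.3, 200.9]
orientation: [-0.168, 0.986, -0.0, 0.001]
wrist_force: [0.1, 0.0, -2.2]
opening: 22.0
gripper_force: 20.0
shift [-0.2449, 0.1784, 0.0012] turn 0.683 q6 -1.82 t 24.4
```

```bash
python3 -m jog '[[[-0.035,0.025,0],0.1],[[-0.08,0.055,0],0.25],[[-0.12,0.085,0],0.4],[[-0.16,0.115,0],0.55],[[-0.2,0.145,0],0.683],[[-0.235,0.17,0],0.683],[[-0.245,0.178,0],0.683],[[-0.245,0.178,0],0.683],[[-0.245,0.178,0],0.683]]'
python3 - <<'E'
from h import *
s=save("wrist","pics/w6.png");cv2.imwrite("pics/w6b.png",cv2.resize(s["image"][:,:,::-1],(800,600),interpolation=cv2.INTER_CUBIC))
E
```

```text
t: 25.52
tool_pos: [626.2, 342.1, 199.1]
orientation: [0.172, 0.985, -0.001, -0.001]
wrist_force: [1.0, -0.1, -2.1]
opening: 22.3
gripper_force: 20.0
```

View pics/w6b.png

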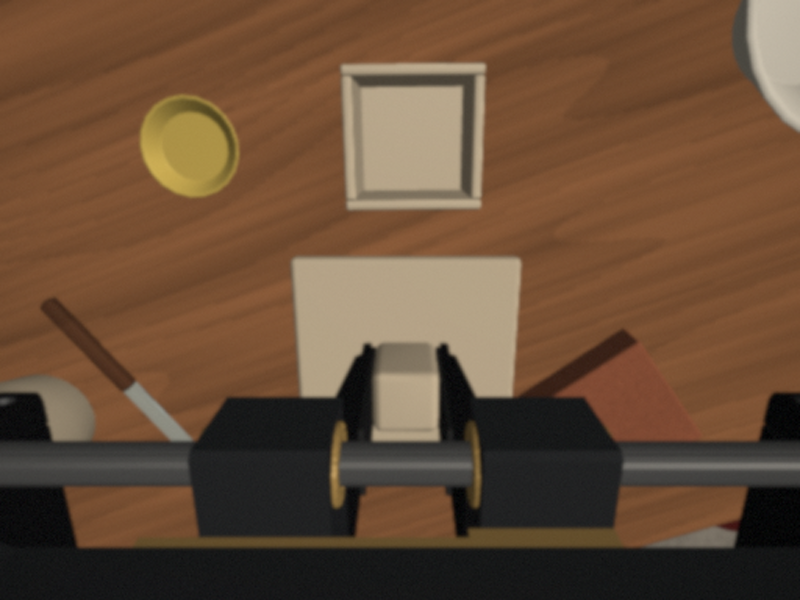

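The square jar's rim corners are (341,65), (486,64), (481,209), (347,210). The held lid's front edge runs from (292,258) to (521,258), and the two look parallel.

```bash
python3 - <<'E'
from h import *
s=load("pics/w6.npz"); k=.64; T=state()["tool_pos"]
q=lambda u,v,z: px(s,u*k-.2,v*k-.2,z)[:2]
P=np.array([q(*p,70) for p in[(341,65),(486,64),(481,209),(347,210)]]);j=P.mean(0); z=T[2]-6
A=[(np.degrees(np.arctan2(*(P[i]-P[i-1])[::-1]))%90).round(1) for i in range(4)]
a,b=q(292,258,z),q(521,258,z); n=(b-a)/np.linalg.norm(b-a); m=np.array([-n[1],n[0]]); m*=np.sign(m@(T[:2]-j)); l=(a+b)/2+42*m
print("jar",j,A,"lid ang",np.degrees(np.arctan2(n[1],n[0]))%90,"w",np.linalg.norm(b-a),"lid-T",l-T[:2],"tool",np.degrees(tyaw()))
go(*(j-(l-T[:2])*.5),107,np.radians(np.mean(A)))
E
```

```text
jar [549.95  374.025] [np.float64(70.6), np.float64(70.5), np.float64(70.6), np.float64(70.5)] lid ang 70.13019680779469 w 82.08684425655554 lid-T [-0.12510694 -0.21650333] tool 70.1415963396985
shift [0.0826, 0.0042, 0.0927] turn -0.007 q6 -0.8 t 25.57
```

```bash
python3 -m jog '[[[0.05,0.003,0],0],[[0.083,0.004,0.02],-0.005],[[0.083,0.004,0.06],-0.005],[[0.083,0.004,0.085],-0.005],[[0.083,0.004,0.092],-0.005],[[0.083,0.004,0.092],-0.005],[[0.083,0.004,0.092],-0.005]]'
python3 - <<'E'
from h import *
go(549.5,374,82.6)
E
```

```text
t: 26.45
tool_pos: [551.4, 375.5, 110.2]
orientation: [0.17, 0.985, 0.001, 0.001]
wrist_force: [-0.0, 0.0, -1.7]
opening: 22.1
gripper_force: 20.0
shift [0.0014, -0.0021, 0.0276] turn 0 q6 -0.71 t 26.45
```

```bash
python3 -m jog '[[[0.001,-0.001,0.007],0],[[0.001,-0.001,0.014],0],[[0.001,-0.001,0.018],0],[[0.001,-0.001,0.020],0],[[0.001,-0.001,0.022],0],[[0.001,-0.001,0.023],0],[[0.001,-0.001,0.024],0],[[0.001,-0.001,0.0245],0],[[0.001,-0.001,0.0245],0]]'
```

```text
t: 27.58
tool_pos: [549.1, 374.6, 83.7]
orientation: [0.17, 0.986, 0.0, 0.0]
wrist_force: [0.1, -0.1, -2.3]
opening: 21.6
gripper_force: 20.0
```

```bash
python3 -m jog '[[[0,0,0.0005],0],[[0,0,0.001],0],[[0,0,0.0015],0],[[0,0,0.0015],0]]'
```

```text
t: 28.08
tool_pos: [549.2, 374.7, 82.6]
orientation: [0.17, 0.986, 0.0, 0.0]
wrist_force: [-0.5, -0.5, 1.3]
opening: 22.7
gripper_force: 20.0
```

```bash
python3 -m jog '[[[0,0,0],0],[[0,0,0],0],[[0,0,0],0],[[0,0,-0.02],0],[[0,0,-0.06],0],[[0,0,-0.12],0],[[0.06,0,-0.15],0],[[0.12,0,-0.15],0],[[0.14,0,-0.15],0],[[0.14,0,-0.15],0]]' 0
python3 - <<'E'
from h import *
t=save("top","pics/t9.png")["image"][95:215,110:430]; s=save("side","pics/s9.png")["image"][105:305,170:440]
t=cv2.resize(t,(800,300),interpolation=cv2.INTER_CUBIC); s=cv2.resize(s,(405,300),interpolation=cv2.INTER_CUBIC)
o=np.zeros((600,800,3),np.uint8); o[:300]=t; o[300:,:405]=s; cv2.imwrite("pics/final.png",o[:,:,::-1])
E
```

```text
t: 29.32
tool_pos: [416.4, 421.9, 233.2]
orientation: [0.169, 0.986, 0.0, 0.001]
wrist_force: [1.1, -0.3, -0.2]
opening: 47.5
gripper_force: 0.0
```

View pics/final.png

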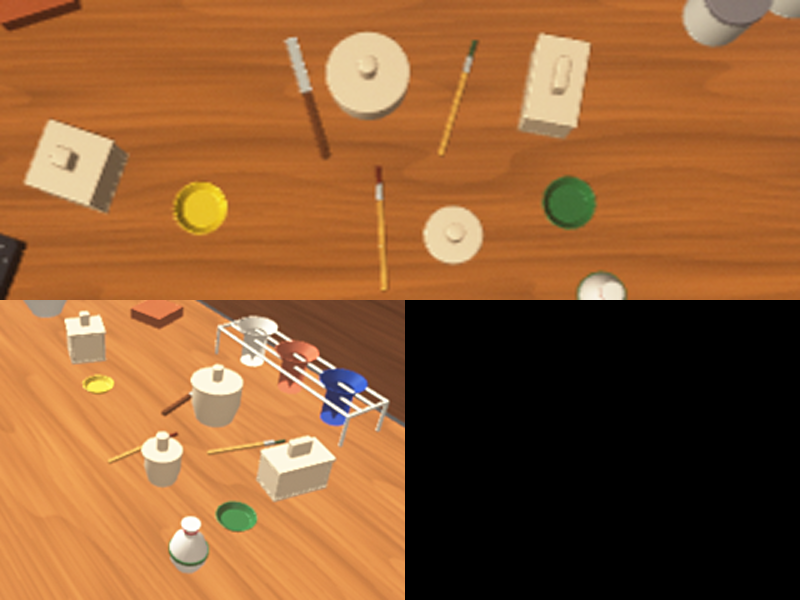

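All four lids lie flat on their own jars: top view (75,160), (368,75), (557,85) and (453,235). The vase is untouched at (602,290) and the gripper is clear.

```bash
python3 -c "from station import *; print(finish_job())"
```

```text
the job is handed in; nothing more can be done
None
```

I put all four lids on their matching jars and handed the job in at about 29 s; the last pictures show each lid lying flat, the jars standing where they were, and the vase untouched.

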